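Reset the tripped tester behind its push-latch cover

ROBOT

A 6-joint arm with a two-finger parallel gripper is mounted at the origin on the work surface. World frame = base frame: x ahead of the robot, y to its left, z up, the work surface at z = 0. Lengths are in m, angles in rad, forces in N, time in s.
With the tool pointing down it reaches from about 0.15 to 0.775 m from the base axis. Payload 6.1 kg.
Tool frame: the origin (TCP) lies on the centre line of the jaws, within the pads' length; the fingertips stand 22 mm ahead of it and the grasp point (between the pads) lies 3 mm ahead of it; z points along the fingers, y is the line along which they close (so a half turn about z gives the same grasp; the last joint's range is limited). The gripper opens to 85 mm and grips with 20 to 120 N. Pads are 22 mm wide; open, the fingers measure 114 mm over their backs; the gripper's body (76 mm by 85 mm) begins 54 mm behind the grasp point. The pads swing forward as they close: fully open they stand 13 mm farther back than shut.
Start: joints at [1.102, 0.126, -0.04, 1.405, 0, 1.571], TCP at [0.237, 0.468, 0.253] pointing down, gripper open.
Joint ranges: [-2.72, 2.72], [-0.95, 1.95], [-1.27, 1.35], [-1.78, 2.02], [-1.46, 1.47], [-3.14, 3.14]. Speed limits (rad/s): [2.39, 2.39, 3.01, 3.14, 3.14, 3.14].

INTERFACE

Orientations are given as a unit quaternion [w, x, y, z].
In Python, from rig import readout, viewer, bot gives the robot as it stands. The module is installed in compiled form; this text tells all that it offers.
- The arm moves only by the shell command python3 -m creep 'ROWS' [FORCE]. ROWS is JSON, a list of rows, each a list of 3 entries, a list of its own where there are three numbers: the shift along the tool's x, y, z in mm, then the turn, a rotation vector about the tool's x, y, z in degrees, then the finger opening in mm, from 0 to 85.4. A call has 1 to 8 rows; each row is the pose to reach, as a shift and turn from the pose commanded when the call began, along the tool's axes at that moment; what a row does not reach only later rows make up. A row lasts 1/10 s, in which the tool goes at most 50 mm and 8.59 degrees, less where a joint would pass 70% of its speed; a pose out of reach is approached as far as the arm can. A call with a gripper value outside its range is refused whole. The fingers move at their own pace and stop on an object; FORCE is the grip in N (left out, the last holds). Time passes only in rows, so rows that repeat a pose let the fingers close. It gives the time, the measured TCP pose, the force, the opening and the grip force at its end, in the units of the state.
- readout.observe(): the state, without advancing time (a new reading comes with each control period).
- viewer.snapshot(name): name is "side" or "top"; returns a dict with "pixels" (420x560x3 uint8, red, green, blue), "vfov" (degrees; the focal length in pixels is half the picture's height over the tangent of half this angle, whatever the lens; pixels are square), "cx", "cy" (the principal point, pixels), "world_from_camera" (4x4, takes a point from camera to world coordinates). Camera axes: x right, y up, looking along -z (the intrinsics and any distortion apply to the point x, -y, -z); pixel columns grow to the right and rows downward; lengths in m; the calibration is good to about 2 mm. A picture is of the moment at which its call begins. There is no depth.
- bot.hand_in(): hands the job in; it is judged then, once.
Trained networks look in the newest picture that a camera, given by its name, has taken for a name from the list of things; names that differ only in an ending like _2 or _b are one class to them, and where a whole thing is asked for, a point or a joint stands for the part that bears it (a point fixed in the world has none). Each returns a list of dicts, best first, with "confidence" (0 to 1); they miss things now and then, are a little off and sometimes report something else, mostly with a low value. They report only what shows in the picture. A call takes as long as a camera call.
- viewer.recognise(query, camera): "position" ([x, y, z] in m, in the coordinates of the camera as it stood for that picture, good to about 4 mm: the middle of the surface that is visible of it).
- viewer.silhouettes(query, camera): "mask" (420x560 bool, what is visible of it).
- viewer.place_of(query, camera): "position" ([x, y, z] in m, in the coordinates of the camera as it stood for that picture, good to about 4 mm: a listed point, or the origin of a listed thing).
The state is a dict: "time": time; "joint_positions": joint angles; "qvel": joint speeds; "tau": joint torques, N m; "tool_pos": TCP position; "tcp_rot": TCP orientation; "ft_force": force on the tool from outside, world axes, zero at the start; "moment": the same for the moment, N m; "finger_gap": opening from 0.0 (shut) to 1.0 (fully open); "gripper_force": force on a finger pad.
Only numpy, scipy, OpenCV 4.12 (cv2) and the standard library are available. Lean on these libraries where they do the work, as an engineer would, in place of code of your own. Each camera call takes 0.05 s, during which the arm holds its last target. There are 200 camera calls.

TASK

The bench tester has tripped: with a fingertip, press the flat metal cover in its top near the free edge to pop it open, press the round reset button in the well underneath fully in, then push the cover down again until it latches and stays shut by itself. Touch the cover only on its outer face (do not pry, pinch or lift it from inside). Leave the socket, screwdriver, pinion and spray can where they are, and finish clear of everything.

Things in the scene. Friction and masses are not known exactly. Their poses are not given: they have to be found in the camera images.
- unit: Bench tester: grey steel housing bolted to the bench, 220 mm (own x) by 260 (own y), 75 high; origin centre of underside, z up. A centred well, 116 (x) by 128 (y), 55 deep, is closed by a flush cover. In it: the button, a latch block 24 x 18 at (36, -45), its top 13 below the housing top, low fuse caps at y = 34. Terminals and a knob on top are under 13 high.
- hinge_mid (a point): Middle of the cover's hinge line, fixed to the tester at (0, 60, 75) mm in its frame, level with its top; axes as the tester's. The hinge runs along x; the shut cover, an aluminium plate 110 mm (x) by 120 mm (y) by 3.5 mm, reaches from here 120 mm towards -y to its free edge.
- cover (a joint): Opening angle (rad): 0 latched and flush, 1.3 sprung fully open (stop); opening swings the free edge up and over towards +y. A spring drives it open. Push-push latch: from shut, press in to the stop (about -0.06) and let go: it springs open within a second. From open, push down past flush to the stop (about -0.05) and let go: it rises to 0 and stays. Pressed in once more, it opens again.
- cover_press (a point): Place to press: on the cover's outer face (top when shut), by a narrow dark strip, 100 mm from the hinge line, 20 mm from the free edge. Moves with the cover; z = outward normal, y towards the hinge. To the stop it sinks 5 to 6 mm here and must sink 5. Shut, 2 N here moves it and 5 to 6 N has it at the stop (twice that at mid-cover); fully open, 1 N square to the plate starts it down.
- cover_inside_mid (a point): Grey lining on the inner face of the cover, 86 x 94 mm; this point is its middle and moves with the cover. Not to be pushed with the fingers.
- reset_top (a point): Centre of the top of the reset button: round, black, 24 mm across, in a steel collar 40 mm across, at (-12, -35) mm in the tester's frame, its top 18 mm below the housing's top when out; pressed straight down. With the cover fully open, the cover's free edge stands 63 mm to the tester's +y of the button and 116 mm above the housing's top.
- reset (a joint): Travel of the reset button (m): 0 out, 0.005 fully in, which takes 4 N; it springs back.
- socket: Loose steel wrench socket, 26 mm across and 38 mm high, standing on the tester's top beside the cover; origin at the centre of its foot. Leave alone.
- screwdriver: Loose screwdriver lying on the bench beside the tester; origin under its centre. Leave alone.
- pinion: Loose steel starter pinion, 64 mm across and 75 mm high, standing on the bench beside the tester; origin at the centre of its foot. Leave alone.
- spray: Loose spray can, 52 mm across and 150 mm high, standing on the bench beyond the tester; origin at the centre of its foot. Leave alone.

How it is judged:
On the way, in this order (a step that is already met when the one before it is completed fails the run):
1. the cover has sprung open (beyond 1.1 rad) (value of joint cover above 1.1 rad), for 0.1 s.
2. with the cover open, the reset button is pressed fully in (4 of its 5 mm) (value of joint reset above 0.004 m and value of joint cover above 0.8 rad), for 0.05 s.
At the end, for the whole second after the job is handed in: The cover is latched shut by itself, flush (joint between -0.02 and 0.03 rad) and at rest, and the reset button is out again (less than 1.5 mm in) (value of joint cover between -0.02 and 0.03 rad and velocity of joint cover below 0.05 rad/s and value of joint reset below 0.0015 m); the robot touches nothing.
It fails at once if the cover is pried, pinched or pushed from its inside by the fingers (more than 5 N on the lining) (contact force between the fingers and cover_inside above 5 N).
It fails at once if the socket is lifted, carried or shoved (more than 30 mm) (distance of socket from where it was at the start of the episode above 0.03 m).
It fails at once if the screwdriver is lifted, carried or shoved (more than 30 mm) (distance of screwdriver from where it was at the start of the episode above 0.03 m).
It fails at once if the pinion is lifted, carried or shoved (more than 30 mm) (distance of pinion from where it was at the start of the episode above 0.03 m).
It fails at once if the spray is lifted, carried or shoved (more than 30 mm) (distance of spray from where it was at the start of the episode above 0.03 m).
It also fails if it takes over 48 s, if anything falls off the work surface, if the arm or the gripper's body presses on something with over 40 N, if the wrist force passes 120 N, or if a joint passes its speed limit or range.

## Working session

There is one attempt and no reset: what is moved stays moved. The work goes in short steps, Python scripts to look and compute and a shell command to move; the robot and the scene stay as the last step left them, time stands still between calls to the robot, and variables do not carry over. Pictures are saved under pics/ and viewed, at most 10 in all, crops included, and the job is handed in when it is done.

```bash
mkdir -p pics
cat > h.py <<'E'
from rig import readout, viewer, bot
import numpy as np, cv2
from scipy.spatial.transform import Rotation as R
def snap(c,name=None):
    s=viewer.snapshot(c)
    if name: cv2.imwrite('pics/'+name,s['pixels'][:,:,::-1])
    return s
def w(s,p): return (np.array(s['world_from_camera'])@np.r_[p,1])[:3]
def tool():
    o=readout.observe(); q=o['tcp_rot']
    return np.array(o['tool_pos']),R.from_quat([q[1],q[2],q[3],q[0]]),o
E
python3 - <<'E'
from h import *
for c in('top','side'):
    s=snap(c,c+'0.png'); print(c,{k:s[k] for k in s if k!='pixels'})
    for q in('unit','hinge_mid','cover_press','socket','pinion','spray','screwdriver'):
        for d in viewer.place_of(q,c)[:1]: print(q,d['confidence'],w(s,d['position']).round(4))
p,r,o=tool();print(p,r.as_matrix().round(3),o['time'],o['finger_gap'])
E
```

```text
top {'vfov': 47.44125364336768, 'cx': 272.341389933974, 'cy': 211.29615619470275, 'world_from_camera': array([[ 0.01178549,  0.99773169, -0.06627653,  0.51762087],
       [-0.99983901,  0.01086165, -0.01428226,  0.05264287],
       [-0.01352999,  0.06643418,  0.99769907,  1.2955701 ],
       [ 0.        ,  0.        ,  0.        ,  1.        ]])}
unit 0.6 [ 0.531   0.1002 -0.0019]
hinge_mid 0.9 [0.5083 0.1571 0.0714]
cover_press 0.64 [0.548  0.0615 0.0757]
socket 0.43 [0.4883 0.1895 0.0732]
pinion 0.88 [ 0.6457 -0.079  -0.0015]
spray 0.76 [ 0.7231  0.1532 -0.0049]
screwdriver 0.94 [ 0.4631  0.2936 -0.0021]
side {'vfov': 52.740503184762055, 'cx': 280.32923558225116, 'cy': 212.574498037219, 'world_from_camera': array([[-8.40550764e-01,  3.78127292e-01, -3.87935774e-01,
         2.97743708e-01],
       [-5.41731998e-01, -5.85477123e-01,  6.03111085e-01,
         5.93592170e-01],
       [ 9.25240320e-04,  7.17102705e-01,  6.96966896e-01,
         6.56999956e-01],
       [ 0.00000000e+00,  0.00000000e+00,  0.00000000e+00,
         1.00000000e+00]])}
unit 0.75 [ 0.5279  0.099  -0.0049]
hinge_mid 0.81 [0.5026 0.1523 0.0748]
cover_press 0.98 [0.5458 0.0639 0.0743]
socket 0.71 [ 0.4662  0.2898 -0.0026]
pinion 0.68 [ 0.6472 -0.075  -0.0019]
spray 0.92 [ 0.724   0.1479 -0.0015]
screwdriver 0.82 [0.4673 0.2923 0.0007]
[0.23718639 0.46832633 0.25332911] [[-0.892  0.452  0.   ]
 [ 0.452  0.892  0.   ]
 [ 0.     0.    -1.   ]] 0.8 0.9991425744847039
```

```bash
python3 -c "
import cv2,numpy as np
a=cv2.imread('pics/top0.png');b=cv2.imread('pics/side0.png')
cv2.imwrite('pics/both0.png',cv2.resize(np.hstack([a,b]),(800,300)))"
```

```text
(no output)
```

View pics/top0.png

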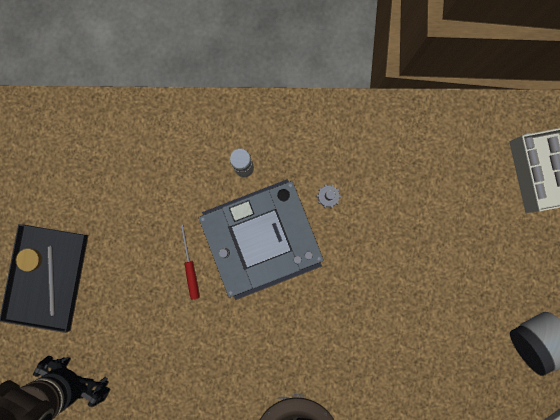

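View pics/side0.png

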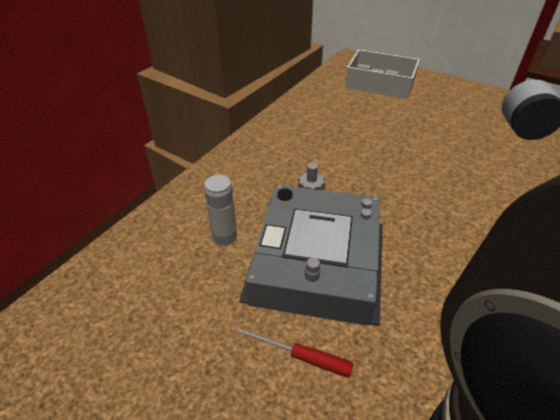

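The top view shows the tester with the cover spanning about px (230–292, 210–268), its dark strip at (278, 232) and the socket at (223, 253) behind the hinge. The side view agrees: strip at (322, 217), socket (313, 268), spray (222, 210), pinion (312, 182).

```bash
cat >> h.py <<'E'
def plane(s,uv,z):
    f=210/np.tan(np.radians(s['vfov']/2)); T=np.array(s['world_from_camera'])
    uv=np.atleast_2d(uv).astype(float)
    d=np.c_[(uv[:,0]-s['cx'])/f,-(uv[:,1]-s['cy'])/f,-np.ones(len(uv))]@T[:3,:3].T
    return T[:3,3]+d*((z-T[2,3])/d[:,2])[:,None]
E
python3 - <<'E'
from h import *
for c in('top','side'):
    s=snap(c)
    for q in ('cover','socket'):
      for d in viewer.silhouettes(q,c)[:1]:
        m=np.array(d['mask']); v,u=np.nonzero(m)
        P=plane(s,np.c_[u,v],.075)[:,:2].astype(np.float32)
        rc=cv2.minAreaRect(P*1000); print(c,q,d['confidence'],m.sum(),rc, cv2.boxPoints(rc).round(0).tolist(),np.mean(u),np.mean(v))
    for q in('socket',):
        for d in viewer.place_of(q,c): print(q,d['confidence'],w(s,d['position']).round(4))
# strip in top
E
```

```text
top cover 0.72 2043 ((529.9725952148438, 98.49417114257812), (115.95496368408203, 119.13568115234375), 22.47893524169922) [[454.0, 131.0], [499.0, 21.0], [606.0, 66.0], [561.0, 176.0]] 260.65883504650026 238.1067058247675
top socket 0.39 95 ((492.12994384765625, 192.08155822753906), (22.85874366760254, 25.58618927001953), 0.6979252696037292) [[481.0, 205.0], [481.0, 179.0], [504.0, 179.0], [503.0, 205.0]] 224.1263157894737 252.61052631578949
socket 0.47 [0.4898 0.1882 0.0726]
side cover 0.77 2751 ((529.8156127929688, 99.41078186035156), (112.696044921875, 121.5337905883789), 20.561662673950195) [[456.0, 137.0], [498.0, 23.0], [604.0, 62.0], [561.0, 176.0]] 318.84623773173394 235.68266085059977
side socket 0.59 310 ((498.52362060546875, 178.08665466308594), (26.042613983154297, 50.684654235839844), 30.409740447998047) [[474.0, 193.0], [500.0, 150.0], [523.0, 163.0], [497.0, 207.0]] 312.5 269.8354838709677
socket 0.58 [0.4905 0.1939 0.0764]
```

```bash
python3 -m creep '[[[-230,-112,0],[0,0,20],0],[[-230,-112,0],[0,0,20],0],[[-230,-112,0],[0,0,20],0],[[-458,-223,0],[0,0,41],0],[[-458,-223,0],[0,0,41],0],[[-458,-223,0],[0,0,41],0],[[-458,-223,0],[0,0,41],0],[[-458,-223,0],[0,0,41],0]]' 30
python3 -m creep '[[[0,0,0],[0,0,0],0]]'
cat >> h.py <<'E'
C=np.array([.530,.099]);YAW=np.radians(22)
UX=np.array([np.cos(YAW),np.sin(YAW)]);UY=np.array([-UX[1],UX[0]])
def unit(p): # world-> unit frame mm, z above housing top
    d=np.array(p[:2])-C; return (np.r_[d@UX,d@UY,p[2]-.075]*1000).round(1)
def st():
    p,r,o=tool(); tip=p+r.apply([0,0,.022])
    print('t',round(o['time'],2),'tip unit',unit(tip),'F',np.round(o['ft_force'],1),'gap',round(o['finger_gap'],2))
    u=np.array([np.r_[UX,0],np.r_[UY,0],[0,0,1]])
    print((u@r.as_matrix()).round(3).tolist())
E
python3 -c "from h import *;st()"
```

```text
time: 2.0
tool_pos: [0.4798, 0.1478, 0.2536]
tcp_rot: [0.0, 0.558, 0.83, 0.0]
ft_force: [0.9, 0.1, 0.7]
finger_gap: -0.001
gripper_force: 0.0
time: 2.1
tool_pos: [0.4817, 0.1453, 0.2529]
tcp_rot: [0.001, 0.561, 0.828, -0.0]
ft_force: [0.8, 0.8, -0.6]
finger_gap: 0.001
gripper_force: 0.0
t 2.1 tip unit [-27.5  61.  155.9] F [ 0.8  0.8 -0.6] gap 0.0
[[0.005, 1.0, 0.0], [1.0, -0.005, -0.002], [-0.002, 0.0, -1.0]]
```

```bash
python3 -m creep '[[[-50,14,0],[0,0,0],0],[[-101,27,0],[0,0,0],0],[[-101,27,45],[0,0,0],0],[[-101,27,90],[0,0,0],0],[[-101,27,130],[0,0,0],0],[[-101,27,140],[0,0,0],0],[[-101,27,140],[0,0,0],0]]' 30
python3 - <<'E'
from h import *
st()
s=snap('side','side1.png')
for d in viewer.place_of('cover_press','side')[:1]: print(d['confidence'],unit(w(s,d['position'])))
cv2.imwrite('pics/s1c.png',cv2.resize(s['pixels'][120:330,200:430,::-1],(690,600)))
E
```

```text
time: 2.8
tool_pos: [0.5408, 0.0666, 0.1122]
tcp_rot: [-0.001, 0.558, 0.83, -0.001]
ft_force: [0.4, 0.1, 0.7]
finger_gap: 0.003
gripper_force: 0.0
t 2.8 tip unit [ -2.2 -34.1  15.2] F [0.4 0.1 0.7] gap 0.0
[[-0.003, 1.0, -0.003], [1.0, 0.003, 0.001], [0.001, -0.003, -1.0]]
0.59 [  1.4 -37.1  -2.2]
```

View pics/s1c.png

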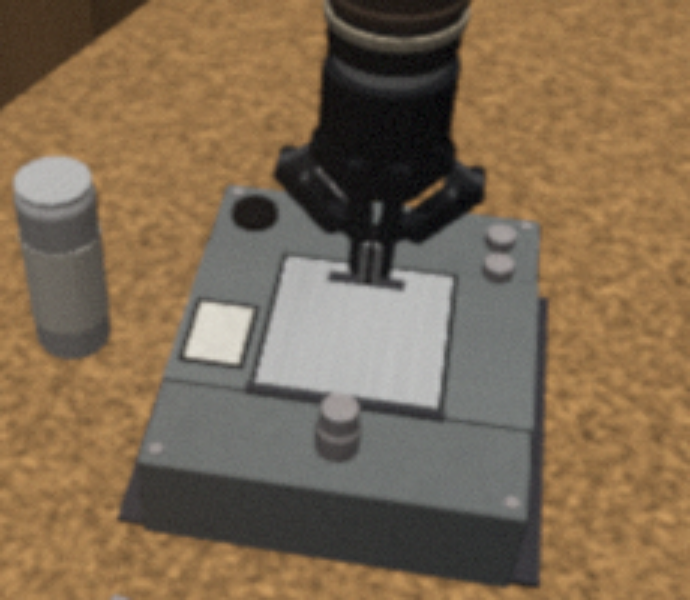

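The crop shows the fingertips right above the dark strip (370, 278), the socket at (338, 425) well clear.

```bash
python3 -m creep '[[[0,0,8],[0,0,0],0],[[0,0,13],[0,0,0],0],[[0,0,16],[0,0,0],0],[[0,0,18],[0,0,0],0],[[0,0,18],[0,0,0],0]]' 30;  python3 -c "from h import *;st()"
```

```text
time: 3.4
tool_pos: [0.5422, 0.0664, 0.0954]
tcp_rot: [0.0, 0.558, 0.83, 0.0]
ft_force: [0.1, 0.7, 2.4]
finger_gap: 0.003
gripper_force: 0.8
t 3.4 tip unit [ -0.9 -34.8  -1.6] F [0.1 0.7 2.4] gap 0.0
[[-0.002, 1.0, 0.001], [1.0, 0.002, 0.0], [0.0, 0.001, -1.0]]
```

```bash
python3 -m creep '[[[0,0,2],[0,0,0],0],[[0,0,4],[0,0,0],0],[[0,0,6],[0,0,0],0],[[0,0,6],[0,0,0],0],[[0,0,6],[0,0,0],0]]' 30;  python3 -c "from h import *;st()"
```

```text
time: 3.9
tool_pos: [0.5423, 0.0665, 0.0913]
tcp_rot: [0.001, 0.558, 0.83, 0.001]
ft_force: [-4.5, 0.5, 14.6]
finger_gap: 0.0
gripper_force: 7.6
t 3.9 tip unit [ -0.7 -34.7  -5.7] F [-4.5  0.5 14.6] gap 0.0
[[-0.003, 1.0, 0.002], [1.0, 0.003, 0.0], [0.0, 0.002, -1.0]]
```

```bash
python3 -m creep '[[[-12,0,-10],[0,0,0],0],[[-55,0,-20],[0,0,0],0],[[-70,0,-45],[0,0,0],0],[[-70,0,-70],[0,0,0],0],[[-70,0,-70],[0,0,0],0],[[-70,0,-70],[0,0,0],0],[[-70,0,-70],[0,0,0],0],[[-70,0,-70],[0,0,0],0]]' 30
python3 - <<'E'
from h import *
st()
for c in('side','top'):
  s=snap(c)
  for q in('reset_top','cover_press','hinge_mid','cover_inside_mid'):
    for d in viewer.place_of(q,c)[:1]: print(c,q,d['confidence'],unit(w(s,d['position'])))
  x=s['pixels'][120:330,200:430,::-1]
  cv2.imwrite(f'pics/{c}2.png',cv2.resize(x,(690,600)))
st()
E
```

```text
time: 4.7
tool_pos: [0.5676, 0.0015, 0.158]
tcp_rot: [-0.001, 0.558, 0.83, -0.001]
ft_force: [-0.0, -0.1, 0.1]
finger_gap: -0.003
gripper_force: 0.0
t 4.7 tip unit [  -1.7 -104.5   61. ] F [-0.  -0.1  0.1] gap -0.0
[[-0.003, 1.0, -0.002], [1.0, 0.003, 0.001], [0.001, -0.002, -1.0]]
side cover_press 0.96 [ 3.1 20.1 88.7]
side hinge_mid 0.92 [-5.2 57.6 -1.8]
side cover_inside_mid 0.92 [-1.  29.6 51.5]
top reset_top 0.68 [ 12.5 204.6 -76.8]
top cover_press 0.98 [ 3.  32.2 98. ]
top hinge_mid 0.91 [ 1.3 60.2 -0.8]
top cover_inside_mid 0.64 [ 0.2 43.7 58.2]
t 5.2 tip unit [  -0.9 -104.8   62.3] F [ 0.4  0.7 -0. ] gap -0.0
[[-0.003, 1.0, 0.0], [1.0, 0.003, -0.0], [-0.0, 0.0, -1.0]]
```

View pics/side2.png

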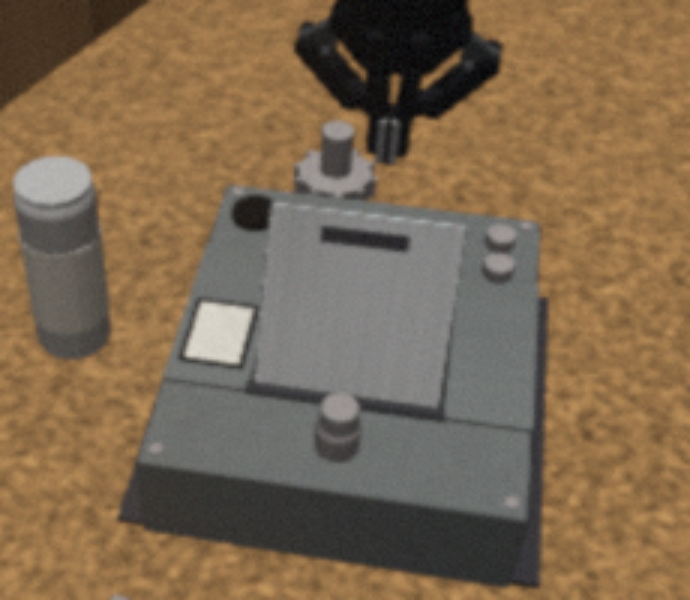

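View pics/top2.png

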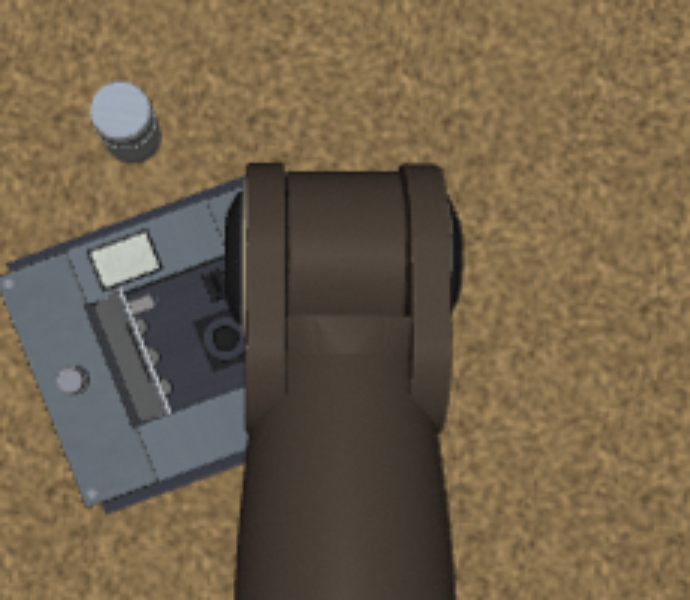

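Cover is open (strip at (365,237) in the side crop; in the top crop the button ring is at (225,337), full-image (275,238)). I'll check the button position before moving.

Run:
```python
from h import *
s=snap('top')
x=s['pixels'][215:260,255:285].astype(int).sum(2)
print(unit(plane(s,[275,238],.057)[0]))
print(x[::2,::2])
```

```text
[-12.9 -33.9 -18. ]
[[338 304 191 124 159 189 177 176 112 105  67  82  86 397 220]
 [105 153 194 190 184 189 108 106  55 117  64  73  93 391 219]
 [189 188 187 188 182 186 179 118  59  99  64  82  91 395 219]
 [191 191 184 186 187 188 196 124 112  69  53  78  90 380 214]
 [185 188 185 188 193 200 190 185 115  91  60  66  78 366 221]
 [190 191 197 194 190 191 190 191 121 199 130  63  82 355 221]
 [196 193 198 188 194 190 191 193 194 192 183  49  68 349 220]
 [195 196 191 193 192 193 188 188 177 105 110  77  67 336 220]
 [196 195 190 194 189 184 140 107 129 168 197 149  54 312 226]
 [187 190 192 189 188 107 112 128 197 182 184 195 128 288 228]
 [193 191 186 192 189 142 115 196 124  99  95  88 189 247 232]
 [183 190 189 189 187 186 124 199  72 103 112 100 100 181 237]
 [192 192 188 191 187 184 125 195  75 111 114  98 121 150 236]
 [185 188 188 186 189 191 156 199 187  91  87  93 191 145 237]
 [188 186 187 184 192 194 192 115 186 196 194 195 180  80 235]
 [189 196 193 192 190 198 193 112 108 162 178 141 115  99 218]
 [194 195 193 195 196 190 193 192 106 112 115 134 167 155 206]
 [187 194 194 192 199 195 188 186 116 155 194 193 190 153 199]
 [184 195 194 198 194 190 194 193 192 191 192 187 189 174 187]
 [286 182 196 191 194 189 191 184 193 186 189 196 192 159 182]
 [334 119 194 194 184 194 192 189 195 194 189 180 163 182 172]
 [286 165 191 187 189 196 199 191 188 192 208 351 348 261 172]
 [323 188 191 199 189 190 172 207 266 343 336 337 340 256 167]]
```

```bash
python3 -m creep '[[[25,-5,0],[0,8,0],0],[[50,-11.5,0],[0,15,0],0],[[72,-11.5,0],[0,15,0],0],[[72,-11.5,20],[0,15,0],0],[[72,-11.5,40],[0,15,0],0],[[72,-11.5,60],[0,15,0],0],[[72,-11.5,68],[0,15,0],0],[[72,-11.5,68],[0,15,0],0]]' 30
python3 - <<'E'
from h import *
st()
s=snap('side'); x=s['pixels'][120:330,200:430,::-1]
cv2.imwrite(f'pics/side3.png',cv2.resize(x,(690,600)))
E
```

```text
time: 6.05
tool_pos: [0.5298, 0.0638, 0.0904]
tcp_rot: [-0.109, 0.554, 0.822, 0.072]
ft_force: [0.4, -0.2, -0.4]
finger_gap: -0.003
gripper_force: 0.0
t 6.05 tip unit [-13.4 -26.9  -5.9] F [ 0.4 -0.2 -0.4] gap -0.0
[[-0.002, 1.0, -0.003], [0.966, 0.002, 0.26], [0.26, -0.002, -0.966]]
```

View pics/side3.png

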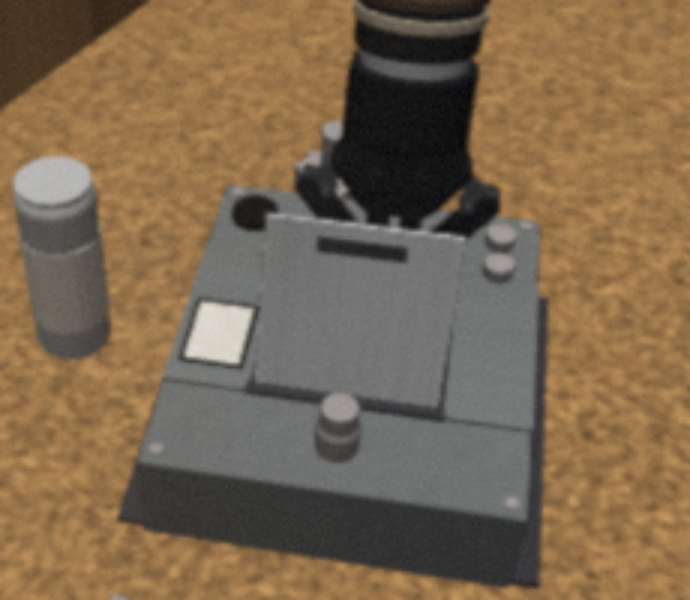

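The cover stands open at (365,250 in the crop) and the gripper is on its inner side, clear of it and leaning away; now pressing straight down.

```bash
python3 -m creep '[[[-1.3,0,5],[0,0,0],0],[[-2.3,0,9],[0,0,0],0],[[-2.9,0,11],[0,0,0],0],[[-3.4,0,12.6],[0,0,0],0],[[-3.4,0,12.6],[0,0,0],0],[[-3.4,0,12.6],[0,0,0],0]]' 30;  python3 -c "from h import *;st()"
```

```text
time: 6.7
tool_pos: [0.5313, 0.0638, 0.0791]
tcp_rot: [-0.108, 0.553, 0.823, 0.074]
ft_force: [1.2, 0.1, 5.8]
finger_gap: 0.002
gripper_force: 2.6
t 6.7 tip unit [-11.9 -27.4 -17.1] F [1.2 0.1 5.8] gap 0.0
[[-0.003, 1.0, 0.001], [0.966, 0.002, 0.258], [0.258, 0.002, -0.966]]
```

```bash
python3 -m creep '[[[-0.5,0,2],[0,0,0],0],[[-0.5,0,2],[0,0,0],0],[[-0.5,0,2],[0,0,0],0]]' 30;  python3 -c "from h import *;st()"; python3 -m creep '[[[-0.5,0,2],[0,0,0],0],[[-1,0,4],[0,0,0],0],[[-1,0,4],[0,0,0],0],[[-1,0,4],[0,0,0],0]]' 30;  python3 -c "from h import *;st()"
```

```text
time: 7.0
tool_pos: [0.5315, 0.0639, 0.0786]
tcp_rot: [-0.107, 0.553, 0.823, 0.074]
ft_force: [-2.0, -1.6, 16.5]
finger_gap: 0.009
gripper_force: 8.3
t 7.0 tip unit [-11.7 -27.4 -17.6] F [-2.  -1.6 16.5] gap 0.01
[[-0.003, 1.0, 0.003], [0.966, 0.002, 0.258], [0.258, 0.003, -0.966]]
time: 7.4
tool_pos: [0.5317, 0.064, 0.0779]
tcp_rot: [-0.106, 0.554, 0.823, 0.075]
ft_force: [-10.1, -5.7, 40.2]
finger_gap: 0.002
gripper_force: 19.8
t 7.4 tip unit [-11.4 -27.4 -18.3] F [-10.1  -5.7  40.2] gap 0.0
[[-0.003, 1.0, 0.005], [0.966, 0.001, 0.258], [0.258, 0.006, -0.966]]
```

```bash
g(){ grep -E 'tool_pos|ft_force'; }
python3 -m creep '[[[3.2,0,-11.8],[0,0,0],0],[[3.2,0,-11.8],[0,0,0],0],[[3.2,0,-11.8],[0,0,0],0]]' 30 | g
python3 -m creep '[[[-0.3,0,1],[0,0,0],0],[[-0.3,0,1],[0,0,0],0]]'|g
python3 -m creep '[[[-0.3,0,1],[0,0,0],0],[[-0.3,0,1],[0,0,0],0]]'|g
python3 -m creep '[[[-0.3,0,1],[0,0,0],0],[[-0.3,0,1],[0,0,0],0]]'|g
python3 -m creep '[[[-0.3,0,1],[0,0,0],0],[[-0.3,0,1],[0,0,0],0]]'|g
python3 -m creep '[[[-0.3,0,1],[0,0,0],0],[[-0.3,0,1],[0,0,0],0]]'|g
python3 -m creep '[[[-0.3,0,1],[0,0,0],0],[[-0.3,0,1],[0,0,0],0]]'|g
```

```text
tool_pos: [0.5303, 0.0638, 0.084]
ft_force: [0.8, -0.4, 1.2]
tool_pos: [0.5303, 0.0639, 0.0824]
ft_force: [0.9, -1.2, 1.7]
tool_pos: [0.5304, 0.0638, 0.0818]
ft_force: [-0.5, -0.6, 3.1]
tool_pos: [0.5304, 0.0638, 0.081]
ft_force: [-0.4, -0.2, 3.0]
tool_pos: [0.5304, 0.0638, 0.08]
ft_force: [-0.4, -0.3, 3.8]
tool_pos: [0.5305, 0.0638, 0.0792]
ft_force: [-0.9, 0.1, 3.1]
tool_pos: [0.5305, 0.0639, 0.0789]
ft_force: [-3.0, -0.5, 9.2]
```

The force profile (1–4 N over 5 mm, then a hard stop) shows the button went fully in. Now retreat up and cross over above the cover.

```bash
python3 -m creep '[[[8,0,-29],[0,0,0],0],[[4,0,-70],[0,0,0],0],[[14,0,-115],[0,0,0],0],[[14,0,-160],[0,-7,0],0],[[14,0,-167],[0,-15,0],0],[[14,0,-167],[0,-15,0],0],[[14,0,-167],[0,-15,0],0]]' 30;  python3 -c "from h import *;st()"
```

```text
time: 9.6
tool_pos: [0.5412, 0.0369, 0.2423]
tcp_rot: [-0.001, 0.558, 0.83, 0.0]
ft_force: [-0.3, -0.5, -0.4]
finger_gap: -0.0
gripper_force: 0.0
t 9.6 tip unit [-12.9 -61.7 145.3] F [-0.3 -0.5 -0.4] gap -0.0
[[-0.004, 1.0, -0.001], [1.0, 0.004, 0.002], [0.002, -0.001, -1.0]]
```

```bash
python3 -m creep '[[[45,13,-10],[0,0,0],0],[[90,13,-10],[0,0,0],0],[[126,13,-10],[0,0,0],0],[[126,13,-10],[0,0,0],0],[[126,13,30],[0,0,0],0],[[126,13,50],[0,0,0],0],[[126,13,50],[0,0,0],0]]' 30
python3 - <<'E'
from h import *
st()
s=snap('side'); x=s['pixels'][90:330,180:450,::-1]
cv2.imwrite(f'pics/side4.png',cv2.resize(x,(675,600)))
for q in('cover_press','socket'):
    for d in viewer.place_of(q,'side')[:1]: print(q,d['confidence'],unit(w(s,d['position'])))
E
```

```text
time: 10.3
tool_pos: [0.5043, 0.1563, 0.1881]
tcp_rot: [-0.003, 0.559, 0.829, -0.003]
ft_force: [0.3, -0.3, 0.3]
finger_gap: -0.001
gripper_force: 0.0
t 10.3 tip unit [-2.6 62.8 91.1] F [ 0.3 -0.3  0.3] gap -0.0
[[-0.001, 1.0, -0.009], [1.0, 0.001, 0.002], [0.002, -0.009, -1.0]]
cover_press 0.73 [ 2.3 38.5 90.1]
socket 0.52 [-1.  99.8  2. ]
```

View pics/side4.png

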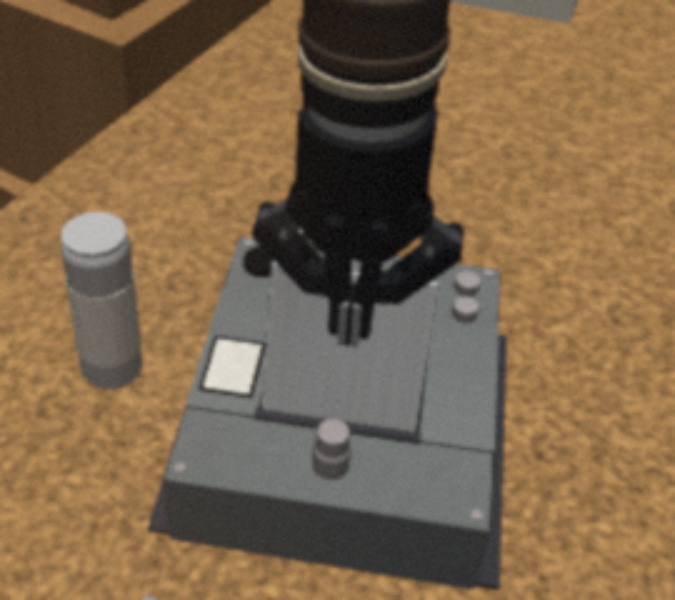

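The fingertips hang in front of the cover's outer face at (347,335), socket (332,445) clear below. Sweeping the cover down.

```bash
python3 -m creep '[[[-19,2,-2],[0,0,0],0],[[-30,2,1],[0,0,0],0],[[-41,2,7],[0,0,0],0],[[-61,2,23],[0,0,0],0],[[-77,2,43],[0,0,0],0],[[-90,2,66],[0,0,0],0],[[-97,2,80],[0,0,0],0],[[-101,2,86],[0,0,0],0]]' 30
python3 -c "from h import *;st()"
python3 -m creep '[[[0,0,0],[0,0,0],0]]'
python3 -c "from h import *;st()"
```

```text
time: 11.25
tool_pos: [0.5457, 0.0643, 0.1055]
tcp_rot: [-0.001, 0.559, 0.829, -0.001]
ft_force: [-1.3, 1.3, 0.8]
finger_gap: -0.001
gripper_force: 0.9
t 11.25 tip unit [  1.5 -38.    8.5] F [-1.3  1.3  0.8] gap -0.0
[[-0.002, 1.0, -0.002], [1.0, 0.002, 0.001], [0.001, -0.002, -1.0]]
time: 11.35
tool_pos: [0.546, 0.0644, 0.1064]
tcp_rot: [-0.0, 0.559, 0.829, -0.001]
ft_force: [-0.2, -0.5, 0.9]
finger_gap: 0.002
gripper_force: 0.6
t 11.35 tip unit [  1.8 -38.1   9.4] F [-0.2 -0.5  0.9] gap 0.0
[[-0.002, 1.0, -0.002], [1.0, 0.002, -0.0], [-0.0, -0.002, -1.0]]
```

```bash
python3 -m creep '[[[0,0,5],[0,0,0],0],[[0,0,9],[0,0,0],0],[[0,0,13],[0,0,0],0],[[0,0,16],[0,0,0],0],[[0,0,16],[0,0,0],0],[[0,0,16],[0,0,0],0]]' 30
python3 -c "from h import *;st()"
```

```text
time: 11.95
tool_pos: [0.5468, 0.0653, 0.0916]
tcp_rot: [0.001, 0.558, 0.83, 0.001]
ft_force: [1.1, -0.6, 4.4]
finger_gap: -0.005
gripper_force: 2.5
t 11.95 tip unit [  3.  -37.5  -5.4] F [ 1.1 -0.6  4.4] gap -0.0
[[-0.003, 1.0, 0.002], [1.0, 0.003, -0.0], [-0.0, 0.002, -1.0]]
```

Nearly at the stop; push until the force shows it, then lift straight off.

```bash
python3 -m creep '[[[0,0,2],[0,0,0],0],[[0,0,4],[0,0,0],0],[[0,0,4],[0,0,0],0],[[0,0,4],[0,0,0],0]]' 30
python3 -c "from h import *;st()"
python3 -m creep '[[[0,0,-3],[0,0,0],0],[[0,0,-8],[0,0,0],0],[[0,0,-20],[0,0,0],0],[[0,0,-60],[0,0,0],0],[[0,0,-110],[0,0,0],0],[[0,0,-150],[0,0,0],0],[[0,0,-150],[0,0,0],0],[[0,0,-150],[0,0,0],0]]'
python3 - <<'E'
from h import *
st()
s=snap('side'); x=s['pixels'][90:330,180:450,::-1]
cv2.imwrite(f'pics/side5.png',cv2.resize(x,(675,600)))
for q in('cover_press','socket'):
    for d in viewer.place_of(q,'side')[:1]: print(q,d['confidence'],unit(w(s,d['position'])))
E
```

```text
time: 12.35
tool_pos: [0.547, 0.0654, 0.0909]
tcp_rot: [0.001, 0.558, 0.83, 0.002]
ft_force: [-8.0, -1.7, 27.7]
finger_gap: -0.003
gripper_force: 13.7
t 12.35 tip unit [  3.3 -37.6  -6.1] F [-8.  -1.7 27.7] gap -0.0
[[-0.003, 1.0, 0.004], [1.0, 0.003, -0.001], [-0.001, 0.004, -1.0]]
time: 13.15
tool_pos: [0.5466, 0.0652, 0.238]
tcp_rot: [0.001, 0.558, 0.83, 0.001]
ft_force: [0.3, 0.8, -0.7]
finger_gap: -0.002
gripper_force: 0.0
t 13.15 tip unit [  2.8 -37.6 141. ] F [ 0.3  0.8 -0.7] gap -0.0
[[-0.003, 1.0, 0.002], [1.0, 0.003, -0.0], [-0.0, 0.002, -1.0]]
cover_press 0.74 [  1.4 -37.2  -4. ]
socket 0.66 [  0.6 101.   -1.9]
```

View pics/side5.png

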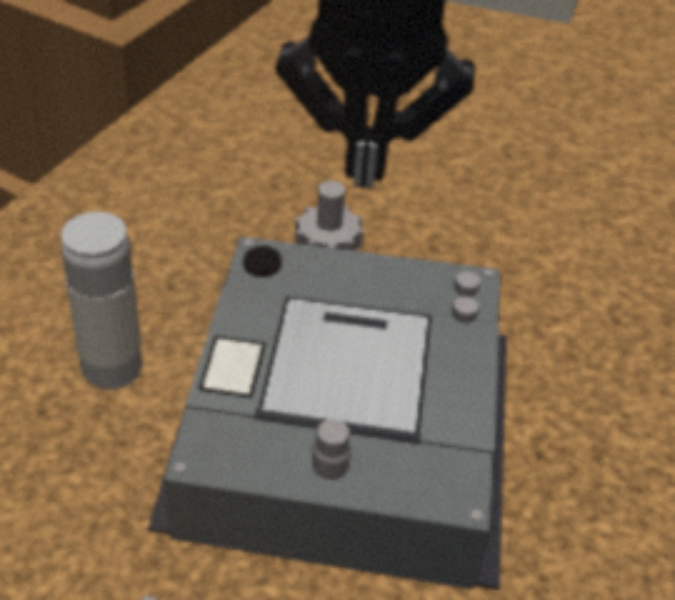

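The cover is shut and flush (strip at (355,320)), the gripper is well above it, and nothing else has moved. I'll wait briefly, confirm it stays shut, and hand in.

```bash
python3 -m creep '[[[0,0,-20],[0,0,0],0],[[0,0,-20],[0,0,0],0],[[0,0,-20],[0,0,0],0],[[0,0,-20],[0,0,0],0],[[0,0,-20],[0,0,0],0],[[0,0,-20],[0,0,0],0],[[0,0,-20],[0,0,0],0],[[0,0,-20],[0,0,0],0]]' >/dev/null
python3 - <<'E'
from h import *
s=snap('side')
d=viewer.place_of('cover_press','side')[0]; z=unit(w(s,d['position'])); print(z)
if abs(z[2])<12: print(bot.hand_in())
E
```

```text
[  3.2 -36.8  -1.6]
the job is handed in; nothing more can be done
None
```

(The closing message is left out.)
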